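Dispense a chocolate bar for an order and tally it

ROBOT

A 7-joint arm with a two-finger parallel gripper is mounted at the origin on the work surface. World frame = base frame: x ahead of the robot, y to its left, z up, the work surface at z = 0. Lengths are in mm, angles in degrees, forces in N, time in s.
With the tool pointing down it reaches from about 350 to 900 mm from the base axis. Payload 8.1 kg.
Tool frame: the origin (TCP) lies at the very end of the fingers, on their centre line; the grasp point (between the pads) lies 19 mm behind it (bot.tcp_to_grasp is the distance from the TCP to the grasp point, in mm); x points along the fingers, z is the direction in which the jaws open and shut, and the axes are right-handed (so a half turn about x gives the same grasp; the last joint's range is limited). The gripper opens to 92 mm and grips with 3 to 60 N. Pads are 19 mm wide; open, the fingers measure 130 mm over their backs; the gripper's body (75 mm by 190 mm) begins 47 mm behind the grasp point.
Start: joints at [-77.154, 24.895, 1.432, 90.138, -0.665, 64.973, -4.303], TCP at [200.661, 591.926, 226.742] pointing down, gripper open.
Joint ranges: [-149.89, 149.89], [-25.12, 119.58], [-72.63, 75.52], [4.76, 147.25], [-75.54, 255.54], [6.69, 114.76], [-157.13, 157.13]. Speed limits (degrees/s): [127.2, 127.2, 172.46, 172.46, 180, 180, 180].

INTERFACE

Orientations are given as a 3x3 rotation matrix whose columns are the frame's x, y, z axes.
In Python, from plant import bot gives the robot as it stands. The module is installed in compiled form; this text tells all that it offers.
- The arm moves only by the tool carry_out, never from a script. Its argument "targets" is a list of rows, each a list of 5 numbers: the shift along the tool's x, y, z in units of 25 mm (1.0 is 25 mm), then the turn about the tool's x in units of 6 degrees (1.0 is 6 degrees), then the closure, from -1 (fully open) to 1 (shut). A call has 1 to 12 rows; each row shifts and turns the commanded pose from where the row before left it, along the tool's axes as they then stand; what a row does not reach is not made up. A row lasts 1/12 s, in which the tool goes at most 41.7 mm and 7.16 degrees, less where a joint would pass 70% of its speed; a pose out of reach is approached as far as the arm can. A call is refused whole if a number of a shift passes 1 or a number of a turn 1, either way. A call with a gripper value outside its range is refused whole. The fingers move at their own pace and stop on an object; "grip_force" is the grip in N (left out, the last holds). Time passes only in rows, so rows that do not move let the fingers close. It gives the time, the measured TCP pose, the force and the opening at its end, in the units of the state.
- bot.state(): the state, without advancing time (a new reading comes with each control period).
- bot.camera(name): name is "side" or "top"; returns a dict with "pixels" (384x512x3 uint8, red, green, blue), "camera_matrix" (3x3 intrinsics, pixels), "k1" (the pictures are not rectified: a ray, as slopes to the right and down, at radius r is drawn at 1 + k1 r^2 times it, then the intrinsics apply), "R" (3x3) and "t" (3): a world point X has camera coordinates R X + t. Camera axes: x right, y down, z forward; pixel columns grow to the right and rows downward; lengths in mm; the calibration is good to about 2 mm. A picture is of the moment at which its call begins. There is no depth.
- bot.finish_job(): hands the job in, once; it reports no verdict.
Trained networks look in the newest picture that a camera, given by its name, has taken for a name from the list of things; names that differ only in an ending like _2 or _b are one class to them, and where a whole thing is asked for, a point or a joint stands for the part that bears it (a point fixed in the world has none). Each returns a list of dicts, best first, with "conf" (0 to 1); they miss things now and then, are a little off and sometimes report something else, mostly with a low value. They report only what shows in the picture. A call takes as long as a camera call. They do not tell look-alikes from the thing itself.
- bot.silhouettes(camera, target): "region" (384x512 bool, what is visible of it) and "pixel" ([column, row] in pixels, amid what is visible of it).
- bot.mark_of(camera, target): "pixel" ([column, row] in pixels: a listed point, or the origin of a listed thing).
The state is a dict: "time": time; "qpos": joint angles; "joint_vel": joint speeds; "effort": joint torques, N m; "position": TCP position; "orientation": TCP orientation; "force": force on the tool from outside, world axes, zero at the start; "ft_torque": the same for the moment, N m; "gripper_width": finger opening in mm.
Only numpy, scipy, OpenCV 4.12 (cv2) and the standard library are available. Lean on these libraries where they do the work, as an engineer would, in place of code of your own. Each camera call takes 0.05 s, during which the arm holds its last target. There are 200 camera calls.

TASK

Bring the wooden order tray up to the bar dispenser, square inside the yellow outline with its low end against the dispenser's base, under the outlet, then push the red plunger paddle fully in and let it spring back, so that just one chocolate bar drops into the tray. Next swing the red lever of the tally counter all the way to its stop and let it spring back. Finally move the tray with its bar onto the middle of the blue pick-up mat and let go, leaving the jar, the white tub and the spatula undisturbed.

Things in the scene. Friction and masses are not known exactly. Their poses are not given: they have to be found in the camera images.
- dispenser: bar dispenser, fixed, base block 110 (x) x 46 (y) mm, steel magazine up to z = 92 mm; origin on the table under the magazine's centre. Bars leave towards its +y through a slot, off a floor 28 mm high whose lip ends at y = +38 mm (underside of the lip at 24 mm). Base face under the outlet at y = +23 mm. The plunger comes out on its -y side
- dock (a point): centre, on the table, of the yellow U-shaped outline (146 mm wide inside) in front of the outlet, 80 mm from the dispenser's origin along its +y: where the tray's centre belongs
- plunger (a joint): travel of the sprung plunger (m): 0 out (rest), 0.062 fully pushed in; moves along the dispenser's +y; about 3 N at rest rising to 8 N, plus friction of the bars
- paddle (a point): middle of the outer (-y) face of the red paddle, 60 mm above the table; moves with the plunger. The paddle is 50 wide, 8 thick and spans z = 24 to 80 mm. Push it along the dispenser's +y. Fully in, its face is 56 mm behind the dispenser's origin and 33 mm behind the magazine's back wall (top at 92 mm)
- bar1: lowest wrapped chocolate bar in the magazine, 90 x 36 x 14 mm, brown with cream sleeve, about 55 g; origin centre of the underside; long axis x
- bar2: second bar from below, alike; stays in the magazine
- bar3: third bar, alike; stays in the magazine
- bar4: top bar, alike; stays in the magazine
- tray: wooden order tray, 138 (x) x 108 (y) mm outside, walls 18 mm high and 4 mm thick, about 0.35 kg; origin centre of the underside. An upright handle board 60 (x) x 10 (y) mm and 55 mm high stands at its +y end, centred at y = +51 mm; the low end without handle (-y) goes against the dispenser. It docks with its axes parallel to the dispenser's
- mat: blue pick-up mat, 200 (x) x 180 (y) mm, 1 mm flat print on the table, no obstacle; origin at its centre
- counter: grey tally counter, fixed, 64 x 70 mm, 48 mm high on a 100 x 90 mm foot; origin on the table
- lever (a joint): angle of the counter's sprung lever (rad): 0 at rest, 1.0 at its stop, grows counter-clockwise seen from above; springs back when let go; 2 to 4 N at the post
- lever_axis (a point): upright axis of the lever, on top of the counter, 48.5 mm above the table; the post runs round it at 55 mm radius. At joint value q the lever points q - 0.5 rad from the counter's +x
- lever_post (a point): centre of the lever's red upright post, diameter 14 mm, spanning z = 50 to 90 mm; this point is 75.5 mm above the table
- jar: amber jar with white lid, diameter 68 mm, 90 mm high, bystander; origin centre of the underside
- tub: white ice cream tub, rim diameter 92 mm, 65 mm high, bystander; origin centre of the underside
- spatula: spatula lying flat, bystander, about 0.25 m long along its x; origin at its underside
Mind the look-alikes: they are no part of the job. What is shaped like the counter but purple is not meant.

How it is judged:
By the outcome, as a careful person would: the job done as asked, in the order asked, and still so for the second after the job is handed in, with the robot touching nothing.
It also fails if it takes over 72 s, if anything falls off the work surface, if the arm or the gripper's body presses on something with over 40 N, if the wrist force passes 120 N, or if a joint passes its speed limit or range.

## Working session

There is one attempt and no reset: what is moved stays moved. The work goes in short steps, Python scripts to look and compute and a tool call to move; the robot and the scene stay as the last step left them, time stands still between calls to the robot, and variables do not carry over. Pictures are saved under pics/ and viewed, about 8 in all and at most 12, crops included, and the job is handed in when it is done.

Besides the shell and the picture viewer there is one more tool, called after "Request:" as name([rows], argument=value, ...), one row to a line, values as JSON. carry_out: Moves the arm, as the interface text tells. Its arguments: {"type":"object","properties":{"targets":{"type":"array","items":{"type":"array","items":{"type":"number"}}},"grip_force":{"type":"number"}},"required":["targets"]}

```bash
mkdir -p pics; cat > h.py <<'E'
import numpy as np, cv2
from plant import bot
def cam(n,save=None):
    c=bot.camera(n)
    if save: cv2.imwrite(f'pics/{save}.png',c['pixels'][:,:,::-1])
    return c
def ray(c,p):
    K=np.array(c['camera_matrix']);d=np.array([(p[0]-K[0,2])/K[0,0],(p[1]-K[1,2])/K[1,1]])
    u=d.copy()
    for _ in range(30): u=d/(1+c['k1']*(u@u))
    R=np.array(c['R']);return -R.T@np.array(c['t']), R.T@np.r_[u,1]
def onz(c,p,z):
    o,d=ray(c,p);return o+d*(z-o[2])/d[2]
def tri(c1,p1,c2,p2):
    A=np.zeros((3,3));b=np.zeros(3);rs=[ray(c1,p1),ray(c2,p2)]
    for o,d in rs:
        d=d/np.linalg.norm(d);P=np.eye(3)-np.outer(d,d);A+=P;b+=P@o
    X=np.linalg.solve(A,b)
    return X,[float(np.linalg.norm(np.cross(X-o,d/np.linalg.norm(d)))) for o,d in rs]
def proj(c,X):
    K=np.array(c['camera_matrix']);q=np.array(c['R'])@X+np.array(c['t']);u=q[:2]/q[2];u=u*(1+c['k1']*(u@u))
    return np.array([u[0]*K[0,0]+K[0,2],u[1]*K[1,1]+K[1,2]])
np.set_printoptions(precision=1,suppress=True)
E
cat > look.py <<'E'
from h import *
a=cam('top','top0');b=cam('side','side0')
for c,n in((a,'top'),(b,'side')): print(n,'cam at',-np.array(c['R']).T@np.array(c['t']),np.array(c['R'])[2])
cv2.imwrite('pics/both0.png',np.hstack([cv2.resize(x['pixels'],None,fx=1,fy=1) for x in(a,b)])[:,:,::-1])
for t in ['dispenser','dock','paddle','tray','mat','counter','lever_axis','lever_post','jar','tub','spatula','bar4']:
    A=bot.mark_of('top',t);B=bot.mark_of('side',t)
    print(t,[(np.round(m['pixel']),round(m['conf'],2)) for m in A],[(np.round(m['pixel']),round(m['conf'],2)) for m in B])
    for m in A[:2]:
        for k in B[:2]:
            X,e=tri(a,m['pixel'],b,k['pixel'])
            print('   ',X,round(e[0],1))
s=bot.state();print(s['time'],s['position'],np.array(s['orientation']),s['gripper_width'])
E
python3 look.py
```

```text
top cam at [ 477.9  -48.1 1392.7] [ 0.1 -0.  -1. ]
side cam at [359.  748.5 662.9] [ 0.2 -0.8 -0.6]
dispenser [(array([260., 190.]), 0.62)] [(array([244., 202.]), 0.56), (array([204., 170.]), 0.56), (array([186., 298.]), 0.48)]
    [565.9 -60.9  15.8] 0.4
    [606.9 -43.7 123.5] 50.9
dock [(array([235., 192.]), 0.82)] []
paddle [(array([306., 182.]), 0.66), (array([375., 198.]), 0.34)] [(array([246., 162.]), 0.8)]
    [ 588.4 -192.4   56.6] 1.4
    [ 597.2 -416.4  -79.9] 46.2
tray [(array([159., 174.]), 0.87), (array([288., 252.]), 0.23)] [(array([188., 299.]), 0.87), (array([317., 196.]), 0.73)]
    [610.  248.6 -12.2] 0.8
    [477.7 191.8 265.4] 105.2
    [ 536.2  -52.6 -248. ] 204.5
    [ 382.  -148.2    3.4] 0.3
mat [] [(array([275., 328.]), 0.96)]
counter [(array([361., 221.]), 0.92), (array([378., 160.]), 0.7)] [(array([296., 155.]), 0.87), (array([236., 139.]), 0.59)]
    [ 473.5 -367.6   -8.2] 4.5
    [ 561.6 -320.4   74.9] 87.8
    [ 571.1 -424.8  -31. ] 97.1
    [ 671.6 -416.5   -0.4] 6.8
lever_axis [(array([376., 155.]), 0.97), (array([360., 214.]), 0.79)] [(array([290., 1
[... 429 characters left out ...]
ay([320., 196.]), 0.73), (array([246., 204.]), 0.59)]
    [ 374.6 -147.     5.5] 0.7
    [ 471.4 -115.2    2.5] 101.0
tub [(array([232., 122.]), 0.91)] [(array([159., 216.]), 0.97), (array([272., 330.]), 0.37)]
    [768.9  28.5   6.7] 0.5
    [ 636.7   66.8 -252. ] 185.0
spatula [(array([311., 136.]), 0.7)] [(array([204., 173.]), 0.8)]
    [ 730.8 -212.6  -11.2] 3.0
bar4 [(array([270., 186.]), 0.95)] [(array([242., 183.]), 0.53), (array([243., 195.]), 0.47), (array([242., 192.]), 0.46), (array([240., 189.]), 0.4), (array([295., 155.]), 0.35)]
    [573.9 -86.6  59.6] 1.2
    [575.3 -88.1  20.4] 0.1
1.3 [200.6 591.9 226.7] [[ 0.  -0.9  0.3]
 [ 0.   0.3  0.9]
 [-1.  -0.   0. ]] 91.9273935498479
```

```bash
python3 -c "
import cv2
for n in('top','side'):
    i=cv2.imread(f'pics/{n}0.png');cv2.imwrite(f'pics/{n}0b.png',cv2.resize(i,(800,600),interpolation=cv2.INTER_CUBIC))"
```

```text
(no output)
```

View pics/top0b.png

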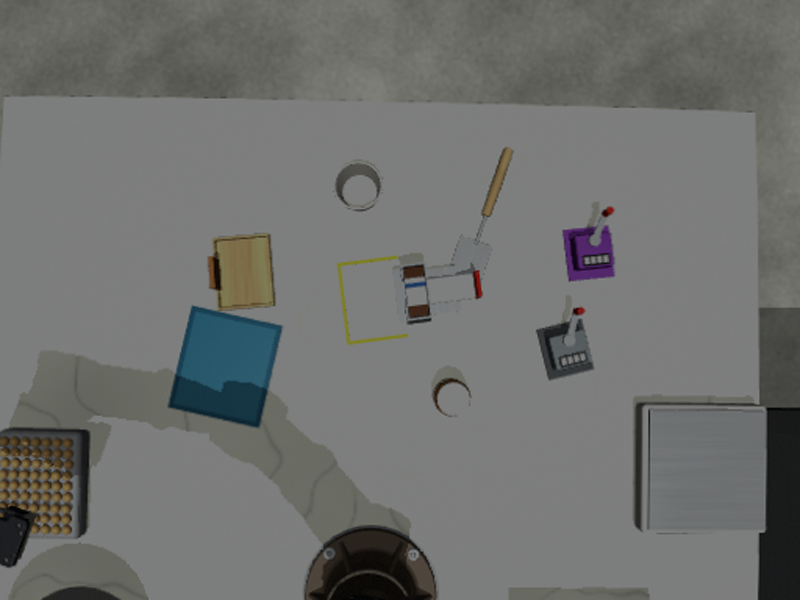

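View pics/side0b.png

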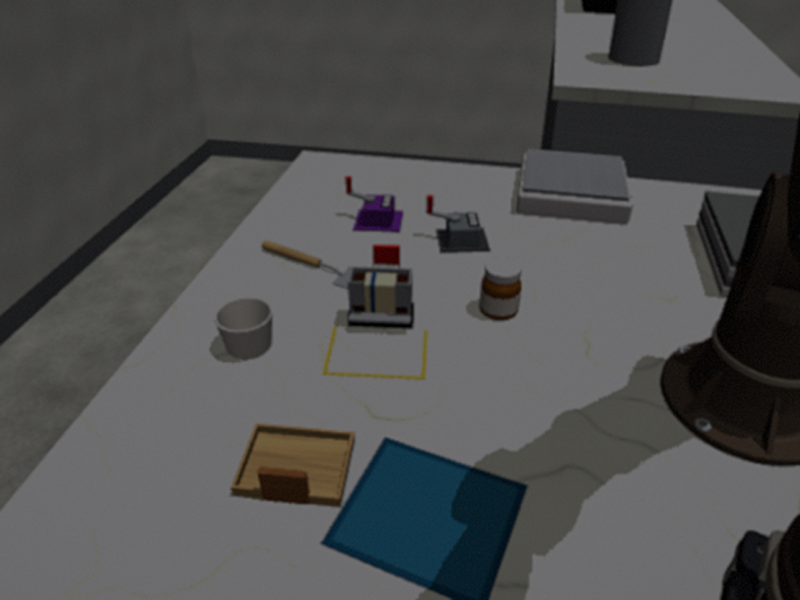

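Top view: tray (244,271) with its handle at its left (213,271), yellow U around (373,300), and dispenser (417,293) with the red paddle at (478,284). The mat is at (225,366), and the grey counter at (566,345) has its post at (578,311). The side view agrees; purple look-alike is the one at (590,252).

```bash
cat > m.py <<'E'
from h import *
a=cam('top');b=cam('side');C={'top':a,'side':b}
def rect(c,mask,z,name):
    cs,_=cv2.findContours(mask.astype(np.uint8),cv2.RETR_EXTERNAL,cv2.CHAIN_APPROX_NONE)
    k=max(cs,key=cv2.contourArea)[:,0,:]
    P=np.array([onz(c,p,z)[:2] for p in k],np.float32)
    r=cv2.minAreaRect(P);print(name,'centre',np.array(r[0]),'size',np.array(r[1]),'ang',round(r[2],1))
for n,c in C.items():
    hsv=cv2.cvtColor(c['pixels'],cv2.COLOR_RGB2HSV);H,S,V=cv2.split(hsv)
    rect(c,(H>90)&(H<112)&(S>120)&(V>30),0,n+' mat')
    y=((H>22)&(H<35)&(S>130)&(V>60));y[:150]=0 if n=='top' else y[:150]
    rect(c,y,0,n+' yellow')
    if n=='top':
      yy=y.copy();yy[:,:200]=0;yy[:,300:]=0;cv2.imwrite('pics/y.png',yy*255);rect(c,yy,0,n+' yellow')
    sil=bot.silhouettes(n,'tray')
    for s in sil[:1]: rect(c,s['region'],18 if n=='top' else 9,n+' traysil')
    red=((H<6)|(H>174))&(S>150)&(V>50)
    k,l,st,ce=cv2.connectedComponentsWithStats(red.astype(np.uint8))
    for i in range(1,k):
        if st[i,4]>8: print(n,'red',st[i],ce[i],'z50,80,90:',onz(c,ce[i],50)[:2],onz(c,ce[i],80)[:2],onz(c,ce[i],90)[:2])
    for t in('dispenser','bar4','counter','paddle'):
      for s in bot.silhouettes(n,t)[:2]:
        ys,xs=np.where(s['region']);print(n,t,s['conf'],np.round(s['pixel']),xs.min(),xs.max(),ys.min(),ys.max());
        if n=='top': rect(c,s['region'],92 if t!='counter' else 0,t)
top=a['pixels'][:,:,::-1];side=b['pixels'][:,:,::-1]
f=lambda i,x,y:cv2.resize(i[y:y+75,x:x+100],(400,300),interpolation=cv2.INTER_CUBIC)
im=np.vstack([np.hstack([f(top,125,140),f(top,215,150)]),np.hstack([f(top,335,160),f(side,140,260)])])
cv2.imwrite('pics/crops1.png',np.clip(im*1.6,0,255).astype(np.uint8))
E
python3 m.py
```

```text
top mat centre [426.9 285.8] size [177.8 197.4] ang 78.4
top yellow centre [559.2   6.8] size [156.4 115.1] ang 8.5
top yellow centre [559.2   6.8] size [156.4 115.1] ang 8.5
top traysil centre [ 577.9 -119.2] size [113.4 162.4] ang 6.3
top red [388 133   5   5  16] [389.6 134.6] z50,80,90: [ 732.6 -438. ] [ 726.9 -429.3] [ 725.  -426.4]
top red [304 173   4  17  43] [305.6 180.9] z50,80,90: [ 591.  -191.5] [ 588.5 -188.3] [ 587.6 -187.2]
top red [369 197   5   4  17] [370.9 198.6] z50,80,90: [ 543.1 -383. ] [ 541.6 -375.5] [ 541.2 -373. ]
top bar4 0.58 [268. 185.] 258 274 170 202
bar4 centre [570.4 -75.2] size [89.5 35.3] ang 8.7
top counter 0.94 [379. 161.] 361 393 133 179
counter centre [ 675.5 -413.1] size [138.5  95.9] ang 3.4
top counter 0.84 [363. 222.] 344 380 198 242
counter centre [ 479.7 -366. ] size [122.1  94.5] ang 13.0
top paddle 0.64 [293. 184.] 274 307 173 193
paddle centre [ 579.8 -145.4] size [47.9 94. ] ang 8.8
side mat centre [424.4 287.9] size [176.8 196.4] ang 78.4
side yellow centre [557.   10.2] size [155.9 112.8] ang 8.5
side traysil centre [607.5 255.8] size [144.3 126.4] ang 6.2
side red [222 113   2   9  13] [222.7 116.4] z50,80,90: [ 741.4 -478.6] [ 722.7 -418.6] [ 716.5 -398.5]
side red [239 157  16  12 151] [247.1 162. ] z50,80,90: [ 590. -204.] [ 578.7 -157.4] [ 575.  -141.9]
side dispenser 0.94 [244. 199.] 206 272 156 242
side dispenser 0.17 [188. 294.] 148 225 272 323
side bar4 0.81 [242. 179.] 226 260 174 187
side bar4 0.49 [240. 190.] 233 251 187 191
side counter 0.76 [236. 137.] 222 257 114 147
side counter 0.57 [297. 148.] 272 312 124 161
side paddle 0.51 [245. 162.] 238 255 156 170
side paddle 0.46 [247. 197.] 226 260 195 200[ WARN:0@2.305] global loadsave.cpp:1063 imwrite_ Unsupported depth image for selected encoder is fallbacked to CV_8U.
```

View pics/crops1.png

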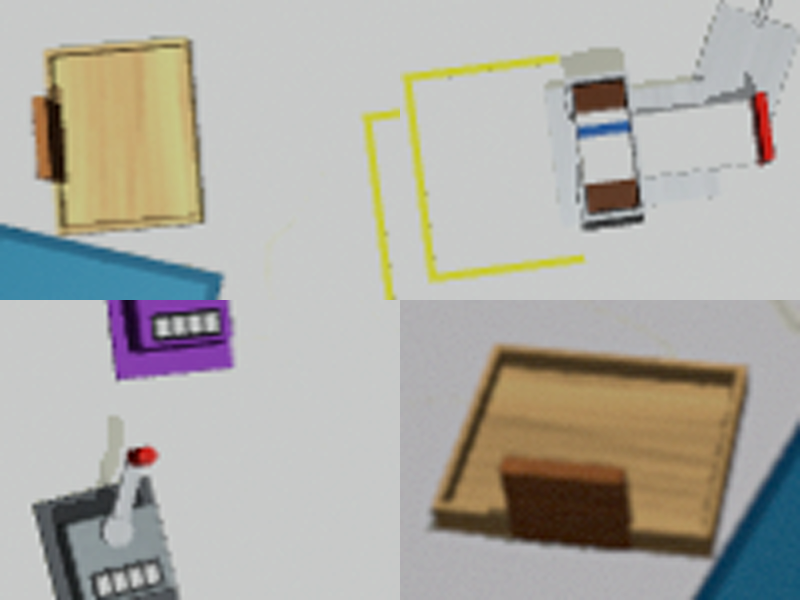

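```bash
cat > m2.py <<'E'
from h import *
a=cam('top');b=cam('side')
px=lambda u,v,ox,oy:(ox+u/4-.4,oy+v/4-.4)
T=np.array([onz(a,px(u,v,125,140),18) for u,v in((47,50),(190,40),(204,222),(60,232))])
TL,TR,BR,BL=T[:,:2];print('tray rim',T[:,:2],'c',T[:,:2].mean(0))
for p,q in((BL,TL),(BR,TR)): d=q-p;print('xaxis yaw',np.degrees(np.arctan2(d[1],d[0])),np.linalg.norm(d))
for p,q in((TR,TL),(BR,BL)): d=q-p;print('yaxis yaw',np.degrees(np.arctan2(-d[0],d[1])),np.linalg.norm(d))
print('handle top z55',[onz(a,px(u,v,125,140),55)[:2] for u,v in((33,97),(42,182))])
# side handle top edge corners from crop (140,260)
S=lambda u,v:px(u-400,v-300,140,260)
for i,(u,v) in enumerate(((503,462),(626,470))):
    print('handle tri',[tri(a,px(*w,125,140),b,S(u,v))[0] for w in (((33,97),(42,182))[i],)])
yc=[onz(a,px(u-400,v,215,150),0)[:2] for u,v in((405,75),(433,279),(555,58),(583,260))];print('yellow TL BL TR BR',np.array(yc))
for m in bot.mark_of('top','dock'): print('dock',onz(a,m['pixel'],0)[:2],m['conf'])
for s in bot.silhouettes('top','bar4')[:1]:
    P=np.array([onz(a,p,84)[:2] for p in np.argwhere(s['region'])[:,::-1]]);print('bar4',P.mean(0))
# lever
C=lambda u,v:px(u,v-300,335,160)
print('post top',onz(a,C(142,456),90),onz(a,C(142,456),75),'axis',onz(a,C(118,532),52))
sp=lambda u,v:(u/1.5625,v/1.5625)
print('tri post top',tri(a,C(142,456),b,sp(430,196)))
for n,c in(('top',a),('side',b)):
  for t in('lever_axis','lever_post','counter'):
    z={'lever_axis':48.5,'lever_post':75.5,'counter':0}[t]
    for m in bot.mark_of(n,t): print(n,t,onz(c,m['pixel'],z)[:2],round(m['conf'],2))
for t in('jar','tub'):
  for n,c in(('top',a),('side',b)):
    m=bot.mark_of(n,t)
    if m: print(t,n,onz(c,m[0]['pixel'],0)[:2])
E
python3 m2.py
```

```text
tray rim [[670.4 310.9]
 [679.8 204.4]
 [544.3 189.9]
 [534.9 296.6]] c [607.3 250.4]
xaxis yaw 6.044497967277905 136.3124358307992
xaxis yaw 6.078898405874145 136.3045916177981
yaxis yaw 5.040562002502979 106.99554303916045
yaxis yaw 5.045539101859708 107.07723040795713
handle top z55 [array([630.8, 310.2]), array([569.2, 301.5])]
handle tri [array([629.4, 309.8,  54.5])]
handle tri [array([569.4, 301.5,  55.3])]
yellow TL BL TR BR [[628.   74.2]
 [475.1  49.6]
 [643.1 -38.5]
 [491.4 -62.3]]
dock [560.1   3.9] 0.59
post top [ 541.1 -370.8   90. ] [ 541.8 -374.5   75. ] axis [ 487.4 -362.9   52. ]
tri post top (array([ 539.8, -371.4,   88.4]), [1.3455168697419202, 1.3455168697419824])
top lever_axis [ 494.9 -357.8] 0.93
top lever_axis [ 673.7 -404.9] 0.72
top lever_axis [ 718. -202.] 0.43
top lever_post [ 583.9 -196.3] 0.55
top lever_post [ 550.4 -376.7] 0.5
top lever_post [ 725.2 -428.1] 0.48
top lever_post [560.5 -61.6] 0.19
top counter [ 665.6 -410.4] 0.56
top counter [ 489.1 -363.6] 0.55
top counter [ 733.2 -210.2] 0.41
top counter [ 546.6 -390.9] 0.2
side lever_axis [ 495.3 -371.4] 0.83
side lever_axis [ 679.  -400.8] 0.69
side lever_axis [577.3 -81.2] 0.62
side lever_axis [560. -44.] 0.37
side lever_post [ 548.5 -374. ] 0.66
side lever_post [ 727.8 -424.7] 0.64
side counter [ 468.  -359.7] 0.82
side counter [ 677.9 -390.4] 0.66
jar top [ 378.9 -150.9]
jar side [ 378.9 -154.5]
tub top [764.3  34.3]
tub side [771.8  36.5]
```

```bash
cat > go.py <<'E'
from h import *
import sys
# usage: go.py yaw(tool z dir, deg from world +y) x y z [x y z ...]
def plan(yaw,pts):
    s=bot.state();R=np.array(s['orientation']);p=np.array(s['position'])
    z=R[:,2];cur=np.degrees(np.arctan2(-z[0],z[1]));d=(yaw-cur+90)%180-90
    print('t',round(s['time'],2),'pos',p,'yaw',round(cur,2),'F',np.array(s['force']),'w',round(s['gripper_width'],1),'tilt',round(np.degrees(np.arccos(-R[2,0])),2))
    t=-d/6;n=max(1,int(np.ceil(abs(t)-1e-6)));print('turn',n,'x',round(t/n,3))
    a=np.radians(-d);Rx=np.array([[1,0,0],[0,np.cos(a),-np.sin(a)],[0,np.sin(a),np.cos(a)]])
    R=R@Rx
    for q in pts:
        v=R.T@(np.array(q)-p)/25;n=max(1,int(np.ceil(max(abs(v).max(),np.linalg.norm(v)/1.6)-1e-6)))
        print(np.array(q),n,'x',np.round(v/n,3).tolist(),'total',np.round(v,2).tolist());p=np.array(q)
if __name__=='__main__':
    v=list(map(float,sys.argv[1:]));plan(v[0],np.array(v[1:]).reshape(-1,3))
E
python3 go.py 5.6 602.3 301.2 130 602.3 301.2 30
```

```text
t 2.6 pos [200.6 591.9 226.8] yaw -18.73 F [-0.1 -0.2  0.3] w 92.0 tilt 0.0
turn 5 x -0.811
[602.3 301.2 130. ] 15 x [0.258, -0.99, -0.876] total [3.87, -14.85, -13.14]
[602.3 301.2  30. ] 4 x [1.0, 0.0, -0.0] total [4.0, 0.0, -0.0]
```

Request:
carry_out([
  [0,0,0,-0.811,0],
  [0,0,0,-0.811,0],
  [0,0,0,-0.811,0],
  [0,0,0,-0.811,0],
  [0,0,0,-0.811,0],
  [0.258,-0.99,-0.876,0,0],
  [0.258,-0.99,-0.876,0,0],
  [0.258,-0.99,-0.876,0,0],
  [0.258,-0.99,-0.876,0,0],
  [0.258,-0.99,-0.876,0,0],
  [0.258,-0.99,-0.876,0,0],
  [0.258,-0.99,-0.876,0,0],
], grip_force=30)

```text
time: 3.6
position: [389.2, 455.2, 181.5]
orientation: [[0.0, -0.995, -0.098], [0.0, -0.098, 0.995], [-1.0, -0.0, 0.0]]
force: [0.0, 1.4, -0.2]
gripper_width: 45.9
```

Request:
carry_out([
  [0.258,-0.99,-0.876,0,0],
  [0.258,-0.99,-0.876,0,0],
  [0.258,-0.99,-0.876,0,0],
  [0.258,-0.99,-0.876,0,0],
  [0.258,-0.99,-0.876,0,0],
  [0.258,-0.99,-0.876,0,0],
  [0.258,-0.99,-0.876,0,0],
  [0.258,-0.99,-0.876,0,0],
  [0,0,0,0,0],
  [0,0,0,0,0],
])

```text
time: 4.43
position: [603.8, 298.5, 129.2]
orientation: [[-0.0, -0.996, -0.093], [-0.002, -0.093, 0.996], [-1.0, 0.0, -0.002]]
force: [-0.8, 0.9, 0.0]
gripper_width: 45.5
```

```bash
python3 go.py 5.6 602.3 301.2 130 602.3 301.2 30
```

```text
t 4.43 pos [603.8 298.5 129.2] yaw 5.35 F [-0.8  0.9  0. ] w 45.5 tilt 0.09
turn 1 x -0.042
[602.3 301.2 130. ] 1 x [-0.033, 0.05, 0.113] total [-0.03, 0.05, 0.11]
[602.3 301.2  30. ] 4 x [1.0, -0.0, 0.002] total [4.0, -0.0, 0.01]
```

Request:
carry_out([
  [0.9,0,0,0,0],
  [1,0,0,0,0],
  [1,0,0,0,0],
  [0.6,0,0,0,0],
  [0.5,0,0,0,0],
  [0,0,0,0,0],
  [0,0,0,0,0],
])

```text
time: 5.02
position: [601.6, 302.1, 30.1]
orientation: [[-0.001, -0.995, -0.099], [0.0, -0.099, 0.995], [-1.0, 0.001, 0.0]]
force: [-0.2, -0.1, -0.4]
gripper_width: 45.9
```

```bash
python3 go.py 5.6 602.3 301.2 30; python3 - <<'E'
from h import *
a=cam('top');b=cam('side')
f=lambda i,x,y:cv2.resize(i[y:y+75,x:x+100],(400,300),interpolation=cv2.INTER_CUBIC)
im=np.hstack([f(a['pixels'],115,140),f(b['pixels'],140,260)])[:,:,::-1]
cv2.imwrite('pics/grasp.png',np.clip(im*1.6,0,255).astype(np.uint8))
E
```

```text
t 5.02 pos [601.6 302.1  30.1] yaw 5.66 F [-0.2 -0.1 -0.4] w 45.9 tilt 0.04
turn 1 x 0.01
[602.3 301.2  30. ] 1 x [0.002, -0.026, -0.038] total [0.0, -0.03, -0.04]
```

View pics/grasp.png

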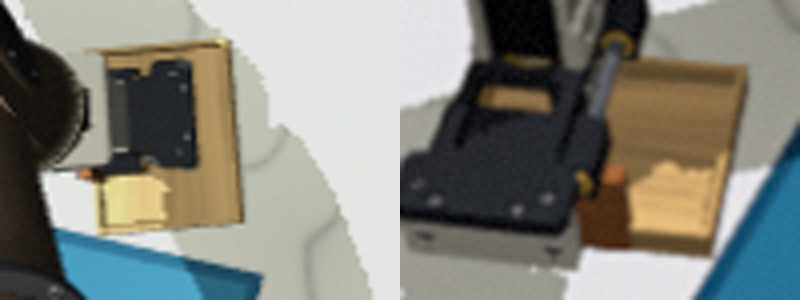

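Request:
carry_out([
  [0,0,0,0,1],
  [0,0,0,0,1],
  [0,0,0,0,1],
  [0,0,0,0,1],
  [0,0,0,0,1],
  [0,0,0,0,1],
  [0,0,0,0,1],
  [0,0,0,-0.25,1],
  [0,0,0,-0.23,1],
  [0,0,0,0,1],
], grip_force=40)

```text
time: 5.95
position: [602.1, 301.2, 30.3]
orientation: [[-0.0, -0.989, -0.15], [0.0, -0.15, 0.989], [-1.0, 0.0, 0.0]]
force: [-2.3, 1.0, 5.2]
gripper_width: 9.7
```

```bash
python3 go.py 8.5 549 78 31
```

```text
t 5.95 pos [602.1 301.2  30.3] yaw 8.65 F [-2.3  1.   5.2] w 9.7 tilt 0.01
turn 1 x 0.024
[549.  78.  31.] 9 x [-0.003, 0.38, -0.946] total [-0.03, 3.42, -8.51]
```

Request:
carry_out([
  [0,0.171,-0.426,0,1],
  [0,0.171,-0.426,0,1],
  [0,0.342,-0.851,0,1],
  [0,0.342,-0.851,0,1],
  [0,0.342,-0.851,0,1],
  [0,0.342,-0.851,0,1],
  [0,0.342,-0.851,0,1],
  [0,0.342,-0.851,0,1],
  [0,0.342,-0.851,0,1],
  [0,0.342,-0.851,0,1],
  [0,0.171,-0.426,0,1],
  [0,0.171,-0.426,0,1],
])

```text
time: 6.95
position: [548.9, 76.9, 30.2]
orientation: [[0.001, -0.989, -0.147], [0.0, -0.147, 0.989], [-1.0, -0.001, 0.0]]
force: [1.6, 4.2, 3.1]
gripper_width: 9.4
```

Request:
carry_out([
  [0,0,0,0,1],
  [0,0,0,0,1],
])

```text
time: 7.12
position: [548.6, 75.2, 30.2]
orientation: [[-0.001, -0.989, -0.146], [-0.003, -0.146, 0.989], [-1.0, 0.001, -0.002]]
force: [-3.1, -7.4, 10.6]
gripper_width: 9.6
```

```bash
python3 go.py 8.5 552 54.1 31; cat > crop.py <<'E'
from h import *
import sys
# crop.py out topx topy sidex sidey [scale 4]
o=sys.argv[1];x,y,u,v=map(int,sys.argv[2:6])
a=cam('top',o+'_t');b=cam('side',o+'_s')
f=lambda i,x,y:cv2.resize(i[y:y+100,x:x+100],(400,400),interpolation=cv2.INTER_CUBIC)
im=np.hstack([f(a['pixels'],x,y),f(b['pixels'],u,v)])[:,:,::-1]
cv2.imwrite(f'pics/{o}.png',np.clip(im*1.6,0,255).astype(np.uint8))
E
python3 crop.py dock1 205 140 190 150
```

```text
t 7.12 pos [548.6  75.2  30.2] yaw 8.37 F [-3.1 -7.4 10.6] w 9.6 tilt 0.16
turn 1 x -0.022
[552.   54.1  31. ] 1 x [-0.029, -0.011, -0.856] total [-0.03, -0.01, -0.86]
```

View pics/dock1.png

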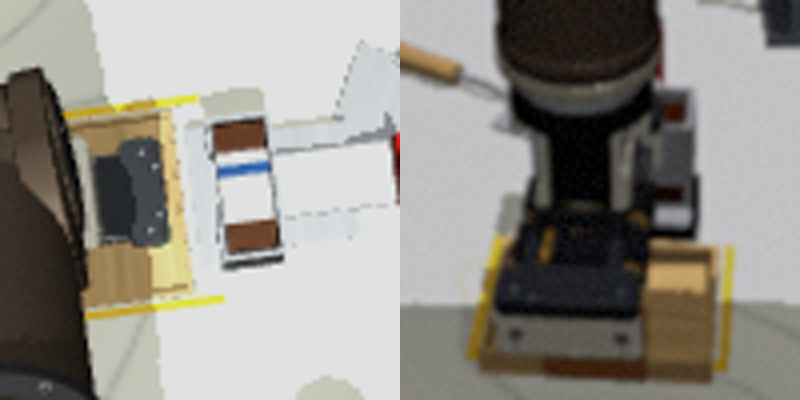

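Request:
carry_out([
  [0,0,-0.2,0,1],
  [0,0,-0.2,0,1],
  [0,0,-0.2,0,1],
  [0,0,-0.1,0,1],
  [0,0,-0.06,0,1],
  [0,0,0,0,1],
  [0,0,0,0,1],
])

```text
time: 7.8
position: [552.0, 60.4, 30.3]
orientation: [[0.0, -0.989, -0.149], [0.001, -0.149, 0.989], [-1.0, -0.0, 0.001]]
force: [-0.2, 3.3, 6.5]
gripper_width: 10.1
```

Request:
carry_out([
  [0,0,-0.04,0,1],
  [0,0,-0.04,0,1],
  [0,0,0,0,1],
])

```text
time: 8.05
position: [552.2, 58.9, 30.2]
orientation: [[0.0, -0.989, -0.149], [0.001, -0.149, 0.989], [-1.0, -0.0, 0.001]]
force: [-1.3, 4.4, 6.3]
gripper_width: 9.8
```

Request:
carry_out([
  [0,0,-0.06,0,1],
  [0,0,-0.06,0,1],
  [0,0,-0.06,0,1],
  [0,0,0,0,1],
  [0,0,0,0,1],
])

```text
time: 8.47
position: [552.9, 54.4, 30.2]
orientation: [[0.0, -0.989, -0.149], [0.001, -0.149, 0.989], [-1.0, -0.0, 0.001]]
force: [-0.6, 4.5, 5.7]
gripper_width: 9.2
```

Request:
carry_out([
  [0,0,-0.06,0,1],
  [0,0,0,0,1],
  [0,0,0,0,1],
])

```text
time: 8.72
position: [553.1, 53.0, 30.2]
orientation: [[0.0, -0.989, -0.149], [0.001, -0.149, 0.989], [-1.0, -0.0, 0.001]]
force: [-0.9, 4.8, 5.7]
gripper_width: 9.9
```

Request:
carry_out([
  [0,0,-0.06,0,1],
  [0,0,0,0,1],
  [0,0,0,0,1],
])

```text
time: 8.97
position: [553.5, 52.7, 30.2]
orientation: [[0.001, -0.989, -0.15], [0.002, -0.15, 0.989], [-1.0, -0.001, 0.002]]
force: [-0.5, 7.9, 6.1]
gripper_width: 9.9
```

Request:
carry_out([
  [0,0,0,0,0.1],
  [0,0,0,0,0.1],
  [0,0,0,0,0.1],
  [0,0,0,0,0.1],
  [-0.4,0,0,0,0.1],
  [-0.8,0,0,0,0.1],
  [-1,0,0,0,0.1],
  [-1,0,0,0,0.1],
  [-1,0,0,0,0.1],
  [-1,0,0,0,1],
  [0,0,0,0,1],
])

```text
time: 9.88
position: [555.9, 50.1, 165.5]
orientation: [[0.008, -0.989, -0.147], [0.001, -0.147, 0.989], [-1.0, -0.008, 0.0]]
force: [0.5, 0.4, 0.6]
gripper_width: 32.4
```

```bash
python3 go.py 98.5 591.9 -210 160 591.9 -210 50; python3 -c "
from plant import bot;print(bot.state()['qpos'])"; python3 - <<'E'
from h import *
a=cam('top')
for s in bot.silhouettes('top','tray')[:2]:
    k=np.argwhere(s['region'])[:,::-1];print(s['conf'],s['pixel'],k.min(0),k.max(0))
for m in bot.mark_of('top','tray'): print(onz(a,m['pixel'],0),m['conf'])
E
```

```text
t 9.88 pos [555.9  50.1 165.5] yaw 8.45 F [0.5 0.4 0.6] w 32.4 tilt 0.44
turn 15 x 0.999
[ 591.9 -210.   160. ] 11 x [0.02, -0.955, -0.01] total [0.22, -10.5, -0.11]
[ 591.9 -210.    50. ] 5 x [0.88, -0.0, -0.007] total [4.4, -0.0, -0.03]
[ -9.77150633  21.96538946  -1.16368024 104.34083779   0.56347856
  53.26030762  87.27015314]
0.82 [246.5, 205.1] [235 167] [260 214]
0.21 [281.0, 185.8] [254 171] [307 206]
[565.3   0.1   0. ] 0.82
```

Request:
carry_out([
  [0,0,0,1,1],
  [0,0,0,1,1],
  [0,0,0,1,1],
  [0,0,0,1,1],
  [0,0,0,1,1],
  [0,0,0,1,1],
  [0,0,0,1,1],
  [0,0,0,1,1],
  [0,0,0,1,1],
  [0,0,0,1,1],
  [0,0,0,1,1],
  [0,0,0,1,1],
])

```text
time: 11.03
position: [552.3, 49.7, 158.7]
orientation: [[-0.003, -0.441, 0.897], [-0.001, 0.897, 0.441], [-1.0, 0.0, -0.003]]
force: [-0.3, -0.3, 0.7]
gripper_width: 0.5
```

Request:
carry_out([
  [0,0,0,1,1],
  [0,0,0,1,1],
  [0,0,0,1,1],
  [0,0,0,0,1],
  [0,0,0,0,1],
])

```text
time: 11.45
position: [552.5, 49.9, 159.1]
orientation: [[-0.002, -0.151, 0.989], [-0.001, 0.989, 0.151], [-1.0, -0.001, -0.002]]
force: [0.1, 0.6, -0.1]
gripper_width: 0.3
```

```bash
python3 go.py 98.5 592.2 -212 160 592.2 -212 50
```

```text
t 11.45 pos [552.5  49.9 159.1] yaw -81.33 F [ 0.1  0.6 -0.1] w 0.3 tilt 0.11
turn 1 x 0.029
[ 592.2 -212.   160. ] 11 x [-0.003, -0.963, 0.002] total [-0.03, -10.59, 0.02]
[ 592.2 -212.    50. ] 5 x [0.88, 0.0, 0.002] total [4.4, 0.0, 0.01]
```

Request:
carry_out([
  [0,-0.6,0,0,1],
  [0,-0.99,0,0,1],
  [0,-1,0,0,1],
  [0,-1,0,0,1],
  [0,-1,0,0,1],
  [0,-1,0,0,1],
  [0,-1,0,0,1],
  [0,-1,0,0,1],
  [0,-1,0,0,1],
  [0,-1,0,0,1],
  [0,-0.6,0,0,1],
  [0,-0.4,0,0,1],
])

```text
time: 12.45
position: [591.8, -214.2, 159.6]
orientation: [[-0.001, -0.147, 0.989], [-0.001, 0.989, 0.147], [-1.0, -0.0, -0.001]]
force: [-0.4, -0.4, 0.2]
gripper_width: 0.6
```

Request:
carry_out([
  [0,0,0,0,1],
  [0.4,0,0,0,1],
  [1,0,0,0,1],
  [1,0,0,0,1],
  [1,0,0,0,1],
  [0.6,0,0,0,1],
  [0.4,0,0,0,1],
  [0,0,0,0,1],
  [0,0,0,0,1],
])

```text
time: 13.2
position: [592.3, -210.7, 49.8]
orientation: [[-0.001, -0.149, 0.989], [0.001, 0.989, 0.149], [-1.0, 0.001, -0.001]]
force: [0.1, -1.9, 0.2]
gripper_width: 0.3
```

```bash
python3 go.py 98.5 589 -192 50;python3 crop.py dock2 215 140 190 140
```

```text
t 13.2 pos [ 592.3 -210.7   49.8] yaw -81.43 F [ 0.1 -1.9  0.2] w 0.3 tilt 0.05
turn 1 x 0.011
[ 589. -192.   50.] 1 x [-0.008, 0.759, -0.021] total [-0.01, 0.76, -0.02]
```

View pics/dock2.png

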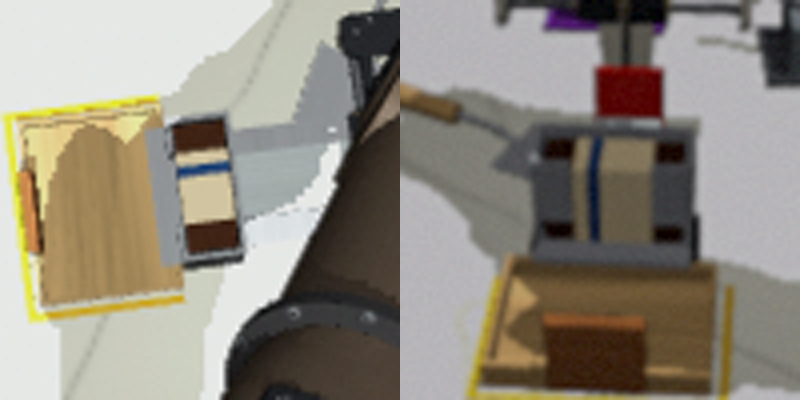

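Request:
carry_out([
  [0,0.2,0,0,1],
  [0,0.2,0,0,1],
  [0,0.2,0,0,1],
  [0,0.2,0,0,1],
  [0,0.2,0,0,1],
])

```text
time: 13.72
position: [589.4, -188.6, 51.0]
orientation: [[0.003, -0.147, 0.989], [-0.003, 0.989, 0.147], [-1.0, -0.003, 0.002]]
force: [2.1, -6.8, 2.1]
gripper_width: 0.3
```

Request:
carry_out([
  [0,0.2,0,0,1],
  [0,0.2,0,0,1],
  [0,0.2,0,0,1],
  [0,0.2,0,0,1],
  [0,0.2,0,0,1],
  [0,0.2,0,0,1],
  [0,0.2,0,0,1],
])

```text
time: 14.3
position: [584.3, -154.6, 51.0]
orientation: [[0.003, -0.146, 0.989], [-0.003, 0.989, 0.146], [-1.0, -0.004, 0.002]]
force: [1.5, -7.7, 1.6]
gripper_width: 0.3
```

Request:
carry_out([
  [0,0.15,0,0,1],
  [0,0.15,0,0,1],
  [0,0.1,0,0,1],
])

```text
time: 14.55
position: [582.8, -144.7, 51.0]
orientation: [[0.003, -0.146, 0.989], [-0.003, 0.989, 0.146], [-1.0, -0.004, 0.002]]
force: [1.4, -9.2, 1.2]
gripper_width: 0.2
```

Request:
carry_out([
  [0,0.08,0,0,1],
  [0,0.08,0,0,1],
  [0,0.08,0,0,1],
  [0,0,0,0,1],
])

```text
time: 14.88
position: [582.2, -140.7, 51.1]
orientation: [[0.004, -0.145, 0.989], [-0.005, 0.989, 0.145], [-1.0, -0.006, 0.003]]
force: [2.4, -12.1, -0.4]
gripper_width: 0.1
```

Request:
carry_out([
  [0,0.08,0,0,1],
  [0,0.08,0,0,1],
  [0,0,0,0,1],
])

```text
time: 15.13
position: [582.2, -140.6, 51.3]
orientation: [[0.006, -0.142, 0.99], [-0.01, 0.99, 0.142], [-1.0, -0.01, 0.004]]
force: [6.2, -23.0, -5.2]
gripper_width: 0.5
```

Hard stop reached (force 12 → 23 N with no travel). Retract.

Request:
carry_out([
  [0,-0.2,0,0,1],
  [0,-0.4,0,0,1],
  [0,-0.5,0,0,1],
  [0,-0.5,0,0,1],
  [0,-0.5,0,0,1],
  [0,-0.5,0,0,1],
  [0,-0.5,0,0,1],
  [0,-0.3,0,0,1],
  [0,-0.2,0,0,1],
  [0,0,0,0,1],
  [-0.5,0,0,0,1],
  [-1,0,0,0,1],
])

```text
time: 16.13
position: [591.7, -219.8, 85.5]
orientation: [[-0.006, -0.149, 0.989], [0.002, 0.989, 0.149], [-1.0, 0.003, -0.005]]
force: [0.1, -0.1, 0.5]
gripper_width: 0.4
```

```bash
python3 crop.py bar 215 140 190 140; python3 - <<'E'
from h import *
for n in('top','side'):
    c=cam(n)
    for t in('paddle','bar1'):
        print(n,t,[(np.round(m['pixel']),round(m['conf'],2)) for m in bot.mark_of(n,t)])
E
python3 go.py 98.5 545 -408 150
```

```text
top paddle [(array([307., 183.]), 0.77)]
top bar1 [(array([250., 188.]), 0.81), (array([267., 187.]), 0.61)]
side paddle [(array([159., 219.]), 0.72), (array([244., 162.]), 0.67)]
side bar1 [(array([242., 209.]), 0.85), (array([243., 188.]), 0.75), (array([242., 195.]), 0.66), (array([242., 195.]), 0.62)]
t 16.53 pos [ 593.3 -221.1   86.9] yaw -81.49 F [ 0.3 -0.3 -0. ] w 0.4 tilt 0.08
turn 1 x 0.002
[ 545. -408.  150.] 8 x [-0.316, -0.888, -0.377] total [-2.53, -7.11, -3.02]
```

View pics/bar.png

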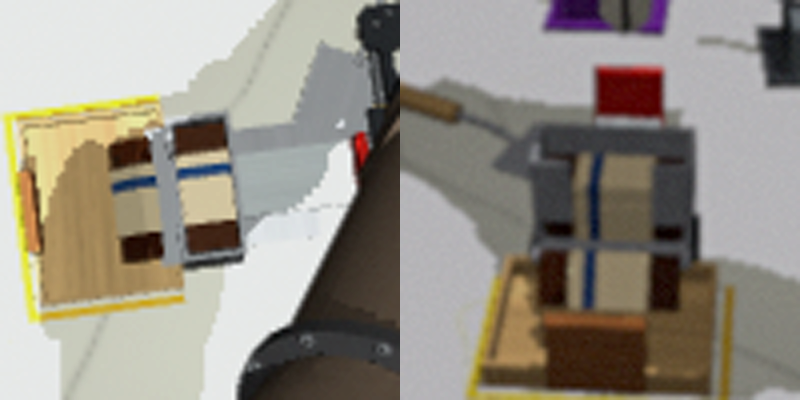

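```bash
python3 go.py 98.5 593.3 -221 150 554.3 -406 150 554.3 -406 69 544.4 -337 69
```

```text
t 16.53 pos [ 593.3 -221.1   86.9] yaw -81.49 F [ 0.3 -0.3 -0. ] w 0.4 tilt 0.08
turn 1 x 0.002
[ 593.3 -221.   150. ] 3 x [-0.841, 0.002, -0.001] total [-2.52, 0.01, -0.0]
[ 554.3 -406.   150. ] 8 x [-0.0, -0.886, -0.33] total [-0.0, -7.09, -2.64]
[ 554.3 -406.    69. ] 4 x [0.81, -0.001, 0.001] total [3.24, -0.0, 0.0]
[ 544.4 -337.    69. ] 3 x [0.001, 0.929, 0.005] total [0.0, 2.79, 0.02]
```

Request:
carry_out([
  [-0.84,0,0,0,1],
  [-0.84,0,0,0,1],
  [-0.84,0,0,0,1],
  [0,-0.6,-0.22,0,1],
  [0,-0.9,-0.33,0,1],
  [0,-0.9,-0.33,0,1],
  [0,-0.9,-0.33,0,1],
  [0,-0.9,-0.33,0,1],
  [0,-0.9,-0.33,0,1],
  [0,-0.9,-0.33,0,1],
  [0,-0.9,-0.33,0,1],
  [0,-0.2,-0.11,0,1],
])

```text
time: 17.53
position: [552.0, -411.8, 149.9]
orientation: [[-0.002, -0.143, 0.99], [-0.002, 0.99, 0.143], [-1.0, -0.002, -0.002]]
force: [-0.5, -0.9, 0.4]
gripper_width: 0.2
```

Request:
carry_out([
  [0,0,0,0,1],
  [0.6,0,0,0,1],
  [0.9,0,0,0,1],
  [0.9,0,0,0,1],
  [0.6,0,0,0,1],
  [0.24,0,0,0,1],
  [0,0,0,0,1],
])

```text
time: 18.12
position: [554.5, -404.7, 67.6]
orientation: [[-0.003, -0.149, 0.989], [0.003, 0.989, 0.149], [-1.0, 0.003, -0.002]]
force: [-0.5, -0.1, 0.6]
gripper_width: 0.5
```

```bash
python3 go.py 98.5  544.4 -337 69; python3 crop.py lev 325 150 245 90
```

```text
t 18.12 pos [ 554.5 -404.7   67.6] yaw -81.43 F [-0.5 -0.1  0.6] w 0.5 tilt 0.21
turn 1 x 0.012
[ 544.4 -337.    69. ] 3 x [-0.016, 0.913, 0.001] total [-0.05, 2.74, 0.0]
```

View pics/lev.png

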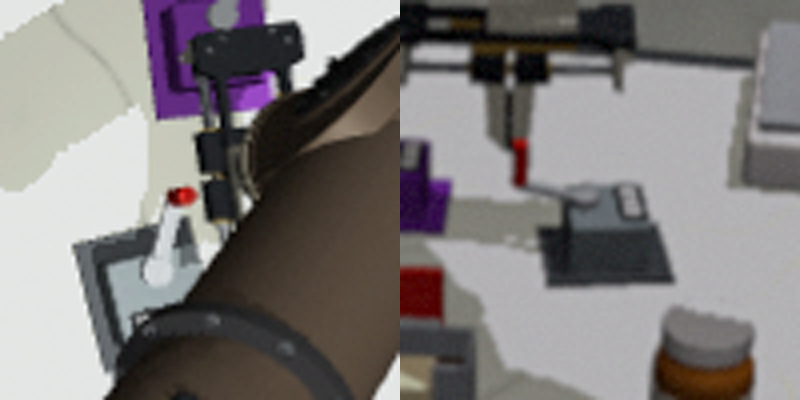

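The post (top crop 180,197; side crop 520,160) stands directly in front of the closed fingers. Push it.

Request:
carry_out([
  [0,0.2,0,0,1],
  [0,0.25,0,0,1],
  [0,0.25,0,0,1],
  [0,0.25,0,0,1],
  [0,0.25,0,0,1],
  [0,0.25,0,0,1],
])

```text
time: 18.72
position: [550.0, -371.0, 70.2]
orientation: [[0.002, -0.148, 0.989], [-0.001, 0.989, 0.148], [-1.0, -0.001, 0.002]]
force: [2.5, -2.8, -0.3]
gripper_width: 0.2
```

Request:
carry_out([
  [0,0.25,0,0,1],
  [0,0.25,0,0,1],
  [0,0.25,0,0,1],
  [0,0.2,0,0,1],
  [0,0.15,0,0,1],
])

```text
time: 19.13
position: [543.7, -344.2, 69.3]
orientation: [[-0.002, -0.147, 0.989], [-0.001, 0.989, 0.147], [-1.0, -0.0, -0.002]]
force: [-3.0, -7.5, 0.1]
gripper_width: 0.3
```

Request:
carry_out([
  [0,0.1,0,0,1],
  [0,0.1,0,0,1],
  [0,0,0,0,1],
])

```text
time: 19.38
position: [542.3, -339.9, 69.0]
orientation: [[-0.003, -0.146, 0.989], [-0.001, 0.989, 0.146], [-1.0, -0.0, -0.003]]
force: [-2.6, -6.4, 1.7]
gripper_width: 0.3
```

Request:
carry_out([
  [0,0.08,0,0,1],
  [0,0.08,0,0,1],
  [0,0,0,0,1],
])

```text
time: 19.63
position: [541.1, -337.7, 69.1]
orientation: [[-0.003, -0.145, 0.989], [-0.003, 0.989, 0.145], [-1.0, -0.002, -0.004]]
force: [-4.4, -10.1, -2.0]
gripper_width: 0.9
```

Request:
carry_out([
  [0,0.08,0,0,1],
  [0,0.08,0,0,1],
  [0,0,0,0,1],
])

```text
time: 19.88
position: [540.8, -337.2, 69.3]
orientation: [[-0.001, -0.143, 0.99], [-0.008, 0.99, 0.143], [-1.0, -0.008, -0.003]]
force: [-0.7, -19.7, -8.5]
gripper_width: 0.2
```

```bash
python3 go.py 98.5  544.4 -337 69; python3 crop.py lev2 325 150 245 90
```

```text
t 19.88 pos [ 540.8 -337.2   69.3] yaw -81.76 F [ -0.7 -19.7  -8.5] w 0.2 tilt 0.46
turn 1 x -0.044
[ 544.4 -337.    69. ] 1 x [0.013, -0.012, 0.146] total [0.01, -0.01, 0.15]
```

Request:
carry_out([
  [0,-0.2,0,0,1],
  [0,-0.4,0,0,1],
  [0,-0.5,0,0,1],
  [0,-0.5,0,0,1],
  [0,-0.5,0,0,1],
  [0,-0.5,0,0,1],
  [0,-0.4,0,0,1],
  [-0.5,0,0,0,1],
  [-1,0,0,0,1],
  [-1,0,0,0,1],
  [-1,0,0,0,1],
  [-0.4,0,0,0,1],
])

```text
time: 20.98
position: [555.7, -406.1, 171.4]
orientation: [[0.004, -0.148, 0.989], [-0.002, 0.989, 0.148], [-1.0, -0.003, 0.004]]
force: [-0.3, -0.5, 1.5]
gripper_width: 0.6
```

```bash
python3 go.py 98.5 552.8 53 160; python3 - <<'E'
from h import *
c=cam('top','lev3_t')
print([(onz(c,m['pixel'],75.5)[:2],round(m['conf'],2)) for m in bot.mark_of('top','lever_post')])
c=cam('side','lev3_s')
print([(onz(c,m['pixel'],75.5)[:2],round(m['conf'],2)) for m in bot.mark_of('side','lever_post')])
E
```

```text
t 20.98 pos [ 555.7 -406.1  171.4] yaw -81.5 F [-0.3 -0.5  1.5] w 0.6 tilt 0.27
turn 1 x -0.001
[552.8  53.  160. ] 19 x [0.022, 0.957, 0.137] total [0.42, 18.18, 2.6]
[(array([ 544.4, -375.8]), 0.56), (array([ 726.9, -437.7]), 0.56)]
[(array([ 550.3, -375. ]), 0.71), (array([ 722.6, -427.3]), 0.4)]
```

Request:
carry_out([
  [0,0.5,0.07,0,1],
  [0,0.96,0.137,0,1],
  [0,0.96,0.137,0,1],
  [0,0.96,0.137,0,1],
  [0,0.96,0.137,0,1],
  [0,0.96,0.137,0,1],
  [0,0.96,0.137,0,1],
  [0,0.96,0.137,0,1],
  [0,0.96,0.137,0,1],
  [0,0.96,0.137,0,1],
  [0,0.96,0.137,0,1],
  [0,0.96,0.137,0,1],
])

```text
time: 22.18
position: [551.2, -123.5, 165.6]
orientation: [[-0.003, -0.148, 0.989], [0.001, 0.989, 0.148], [-1.0, 0.001, -0.003]]
force: [-0.2, -0.1, -0.3]
gripper_width: 0.4
```

Request:
carry_out([
  [0,0.96,0.137,0,0.1],
  [0,0.96,0.137,0,0.1],
  [0,0.96,0.137,0,0.1],
  [0,0.96,0.137,0,0.1],
  [0,0.96,0.137,0,0.1],
  [0,0.96,0.137,0,0.1],
  [0,0.96,0.137,0,0.1],
  [0,0.4,0.06,0,0.1],
  [0,0,0,-1,0.1],
  [0,0,0,-1,0.1],
  [0,0,0,-1,0.1],
  [0,0,0,-1,0.1],
])

```text
time: 23.18
position: [550.4, 53.7, 166.0]
orientation: [[-0.002, -0.542, 0.841], [-0.001, 0.841, 0.542], [-1.0, 0.001, -0.002]]
force: [-0.3, 0.5, -1.7]
gripper_width: 41.3
```

Request:
carry_out([
  [0,0,0,-1,0.1],
  [0,0,0,-1,0.1],
  [0,0,0,-1,0.1],
  [0,0,0,-1,0.1],
  [0,0,0,-1,0.1],
  [0,0,0,-1,0.1],
  [0,0,0,-1,0.1],
  [0,0,0,-1,0.1],
  [0,0,0,-1,0.1],
  [0,0,0,-1,0.1],
  [0,0,0,-1,0.1],
  [0,0,0,0,0.1],
])

```text
time: 24.18
position: [550.6, 53.4, 166.1]
orientation: [[-0.002, -0.988, -0.152], [-0.0, -0.152, 0.988], [-1.0, 0.002, -0.0]]
force: [-0.5, 0.5, -0.4]
gripper_width: 41.3
```

```bash
python3 go.py 8.5 553.3 53 160 553.3 53 31
```

```text
t 24.18 pos [550.6  53.4 166.1] yaw 8.76 F [-0.5  0.5 -0.4] w 41.3 tilt 0.1
turn 1 x 0.043
[553.3  53.  160. ] 1 x [0.242, -0.106, -0.031] total [0.24, -0.11, -0.03]
[553.3  53.   31. ] 6 x [0.86, -0.002, 0.0] total [5.16, -0.01, 0.0]
```

Request:
carry_out([
  [0.6,-0.1,0,0.04,0.1],
  [1,0,0,0,0.1],
  [1,0,0,0,0.1],
  [1,0,0,0,0.1],
  [0.8,0,0,0,0.1],
  [0.6,0,0,0,0.1],
  [0.38,0,0,0,0.1],
  [0,0,0,0,0.1],
  [0,0,0,0,0.1],
])

```text
time: 24.93
position: [553.7, 54.0, 32.3]
orientation: [[-0.001, -0.99, -0.142], [-0.0, -0.142, 0.99], [-1.0, 0.001, -0.0]]
force: [-0.1, 0.6, -0.3]
gripper_width: 41.4
```

Request:
carry_out([
  [0,0,0,0,1],
  [0,0,0,0,1],
  [0,0,0,0,1],
  [0,0,0,0,1],
  [0,0,0,0,1],
  [0,0,0,0,1],
  [0,0,0,0,1],
  [0,0,0,0,1],
], grip_force=40)

```text
time: 25.6
position: [554.3, 53.9, 32.9]
orientation: [[0.001, -0.99, -0.143], [-0.0, -0.143, 0.99], [-1.0, -0.001, -0.0]]
force: [-0.4, -1.2, 6.3]
gripper_width: 10.2
```

```bash
python3 go.py 8.5 540 140 31
```

```text
t 25.6 pos [554.3  53.9  32.9] yaw 8.23 F [-0.4 -1.2  6.3] w 10.2 tilt 0.04
turn 1 x -0.045
[540. 140.  31.] 4 x [0.019, 0.014, 0.873] total [0.08, 0.06, 3.49]
```

Request:
carry_out([
  [0,0,0.1,0,1],
  [0,0,0.25,0,1],
  [0,0,0.4,0,1],
  [0,0,0.5,0,1],
  [0,0,0.5,0,1],
  [0,0,0.5,0,1],
  [0,0,0.5,0,1],
  [0,0,0.4,0,1],
  [0,0,0.24,0,1],
  [0,0,0.1,0,1],
  [0,0,0,0,1],
  [0,0,0,0,1],
])

```text
time: 26.6
position: [542.0, 140.6, 32.9]
orientation: [[0.001, -0.99, -0.143], [0.0, -0.143, 0.99], [-1.0, -0.001, -0.0]]
force: [0.6, -1.4, 5.1]
gripper_width: 9.7
```

```bash
python3 crop.py back 190 130 190 165; python3 go.py -11.6 436 336.8 31
```

```text
t 26.7 pos [542.  140.6  32.9] yaw 8.24 F [ 0.3 -0.3  5.2] w 9.8 tilt 0.06
turn 4 x 0.827
[436.  336.8  31. ] 7 x [0.011, 0.819, 0.976] total [0.07, 5.73, 6.83]
```

View pics/back.png

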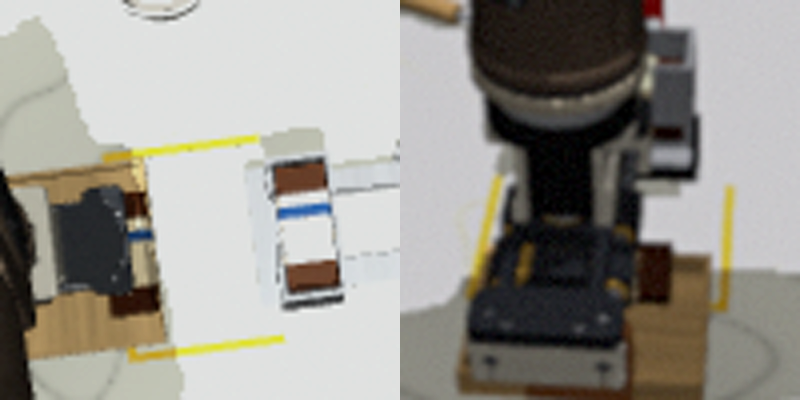

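Request:
carry_out([
  [0,0,0,0.3,1],
  [0,0,0,0.5,1],
  [0,0,0,0.6,1],
  [0,0,0,0.6,1],
  [0,0,0,0.6,1],
  [0,0,0,0.4,1],
  [0,0,0,0.3,1],
  [0,0,0,0,1],
  [0,0.08,0.1,0,1],
  [0,0.15,0.2,0,1],
  [0,0.25,0.3,0,1],
  [0,0.35,0.42,0,1],
])

```text
time: 27.7
position: [527.6, 167.2, 32.9]
orientation: [[0.002, -0.979, 0.203], [-0.002, 0.203, 0.979], [-1.0, -0.002, -0.002]]
force: [3.3, -6.4, 8.1]
gripper_width: 9.8
```

Request:
carry_out([
  [0,0.4,0.48,0,1],
  [0,0.4,0.48,0,1],
  [0,0.4,0.48,0,1],
  [0,0.4,0.48,0,1],
  [0,0.4,0.48,0,1],
  [0,0.4,0.48,0,1],
  [0,0.4,0.48,0,1],
  [0,0.4,0.48,0,1],
  [0,0.35,0.42,0,1],
  [0,0.25,0.3,0,1],
  [0,0.15,0.2,0,1],
  [0,0.08,0.1,0,1],
])

```text
time: 28.7
position: [452.3, 307.8, 32.9]
orientation: [[0.001, -0.98, 0.2], [-0.002, 0.2, 0.98], [-1.0, -0.001, -0.002]]
force: [3.5, -7.9, 10.9]
gripper_width: 10.0
```

```bash
python3 go.py -11.6 436 336.8 32
```

```text
t 28.7 pos [452.3 307.8  32.9] yaw -11.55 F [ 3.5 -7.9 10.9] w 10.0 tilt 0.11
turn 1 x 0.009
[436.  336.8  32. ] 2 x [0.017, 0.436, 0.503] total [0.03, 0.87, 1.01]
```

Request:
carry_out([
  [0,0.1,0.1,0,1],
  [0,0.17,0.2,0,1],
  [0,0.2,0.25,0,1],
  [0,0.17,0.2,0,1],
  [0,0.1,0.12,0,1],
  [0,0.06,0.06,0,1],
  [0,0,0,0,1],
  [0,0,0,0,1],
])

```text
time: 29.37
position: [437.6, 334.3, 32.9]
orientation: [[0.001, -0.98, 0.201], [-0.001, 0.201, 0.98], [-1.0, -0.001, -0.001]]
force: [1.8, -5.3, 10.0]
gripper_width: 9.6
```

Request:
carry_out([
  [0,0,0,0,0.1],
  [0,0,0,0,0.1],
  [0,0,0,0,0.1],
  [0,0,0,0,0.1],
  [-0.3,0,0,0,0.1],
  [-0.8,0,0,0,0.1],
  [-1,0,0,0,0.1],
  [-1,0,0,0,0.1],
  [-1,0,0,0,0.1],
  [-1,0,0,0,0.1],
  [-1,0,0,0,0.1],
  [0,0,0,0,0.1],
])

```text
time: 30.37
position: [438.8, 337.3, 190.3]
orientation: [[0.005, -0.98, 0.2], [0.005, 0.2, 0.98], [-1.0, -0.004, 0.006]]
force: [0.3, 1.4, -0.9]
gripper_width: 41.5
```

Request:
carry_out([
  [0,-1,0,0,0.1],
  [0,-1,0,0,0.1],
  [0,-1,0,0,0.1],
  [0,-1,0.5,0,0.1],
  [0,-1,0.5,0,0.1],
  [0,-1,0.5,0,0.1],
  [0,-1,0.5,0,0.1],
  [0,0,0,0,0.1],
  [0,0,0,0,0.1],
  [0,0,0,0,0.1],
  [0,0,0,0,0.1],
])

```text
time: 31.28
position: [617.3, 349.6, 185.1]
orientation: [[-0.001, -0.98, 0.2], [0.0, 0.2, 0.98], [-1.0, 0.001, -0.0]]
force: [-1.4, -0.1, 0.5]
gripper_width: 41.4
```

```bash
python3 - <<'E'
from h import *
a=cam('top','end_t');b=cam('side','end_s')
cv2.imwrite('pics/end.png',np.clip(np.hstack([cv2.resize(x['pixels'],(400,300),interpolation=cv2.INTER_AREA) for x in(a,b)])[:,:,::-1]*1.5,0,255).astype(np.uint8))
for n,c in(('top',a),('side',b)):
  for t in('tray','jar','tub','bar1','mat','paddle'): print(n,t,[(onz(c,m['pixel'],{'bar1':5,'paddle':60}.get(t,0))[:2],round(m['conf'],2)) for m in bot.mark_of(n,t)])
im=cv2.resize(a['pixels'][180:290,90:200],(600,600),interpolation=cv2.INTER_CUBIC)[:,:,::-1]
cv2.imwrite('pics/endcrop.png',np.clip(im*1.6,0,255).astype(np.uint8))
print(bot.state()['time'],bot.state()['position'])
E
```

```text
top tray [(array([432.3, 284.3]), 0.78), (array([ 543. , -393.7]), 0.24)]
top jar [(array([ 376.3, -142.9]), 0.93)]
top tub [(array([759. ,  36.6]), 0.73)]
top bar1 [(array([419.6, 244.2]), 0.86), (array([574.9, -79.8]), 0.62)]
top mat []
top paddle [(array([ 581. , -194.4]), 0.98), (array([435.2, 266.9]), 0.56)]
side tray [(array([426.9, 284.5]), 0.68)]
side jar [(array([ 384.5, -158.5]), 0.69), (array([422. , 283.7]), 0.65)]
side tub []
side bar1 [(array([414.9, 244.7]), 0.91), (array([ 585.2, -108. ]), 0.67), (array([ 588.4, -143.4]), 0.56)]
side mat [(array([565.2, -76.5]), 0.59), (array([417. , 237.5]), 0.15)]
side paddle [(array([ 583.7, -195. ]), 0.54)]
31.9833 [618.5 349.5 184.9]
```

View pics/end.png

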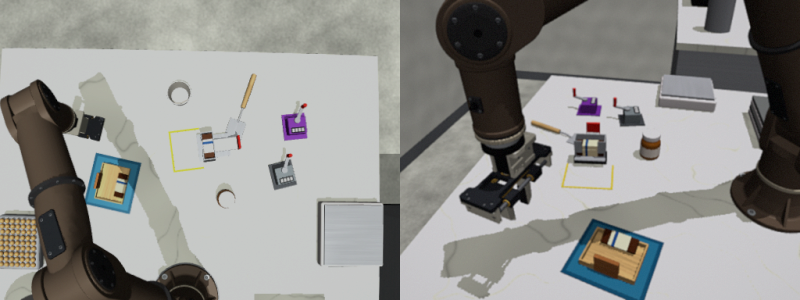

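View pics/endcrop.png

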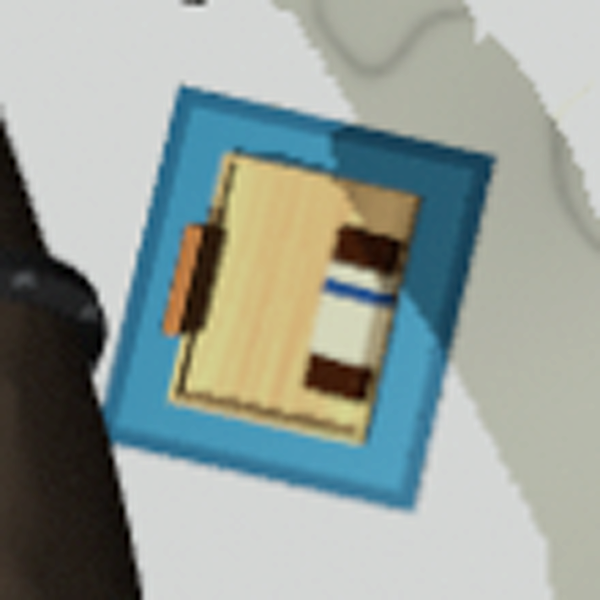

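```bash
python3 -c "
from plant import bot
print(bot.finish_job(), bot.state()['time'])"
```

```text
the job is handed in; nothing more can be done
the job is handed in; nothing more can be done
```

The job is done in the order asked and handed in at about 32 s of the 72 s allowed.

- **Docking:** I slid the tray by its handle into the yellow outline until its low end touched the dispenser's base. It sat square and centred in the pictures.
- **Bar:** I pushed the paddle to its stop, where the force rose from 12 to 23 N with no further travel, and let it spring back. One bar dropped into the tray.
- **Counter:** I swung the grey counter's lever to its stop, where the force rose to about 20 N at the position I had predicted. I then let it go, and both cameras showed the post back at rest.
- **Placing:** I slid the tray with its bar to the blue mat and let go. I then moved the arm clear.

**Last checks:**
- In the final top picture the tray's centre matches the mat's centre to within about 2 crop pixels, roughly 1 mm.
- One bar lies in the tray, and other bars are still in the magazine. The paddle is out.
- The jar, tub and spatula look unmoved in the final pictures. Network readings for the jar and tub scattered by about 5–10 mm. The tub was not found in the last side picture, and I did not measure the spatula again.
- The network's tray mark from the top view read about 7 mm off the mat's measured centre. The side view read about 3 mm off. I trusted the corner measurement instead.

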